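# Set up a specimen photograph: box to the posts, lamps up three clicks

## Task

Set the specimen box flat on the imaging stage in front of the camera, long side facing the lens, pushed snug against all three posts, keeping it upright on the way, and let go of it. Then turn the selector on the lamp control exactly three clicks clockwise (seen from above) from where it points at the start. Leave the food box, the jar and the phone where they are.

Things in the scene. Friction and masses are not known exactly. Their poses are not given: they have to be found in the camera images.
- specimen_box: closed specimen box, clear, with a coiled black millipede inside and a grey-rimmed clear lid: a rigid block 110 x 64 x 48 mm (its x, y, z), about 0.25 kg, loose on the table. Origin at the centre of its underside; x along its length, z up. It may stand either way round on the stage.
- stage: imaging stage, fixed: aluminium plate 12 mm thick, x from -85 to 195 mm, y +-95 mm. Origin on the table under the specimen box's place. Three steel posts, 12 mm in diameter, 25 mm high above the plate, at x, y = (38, 38), (38, -38) and (0, 61) mm: the box's long side goes against the first two (push towards stage +x), its end against the third (push towards stage +y).
- stage_home (a point): the point of the stage's top face (12 mm above the table) where the centre of the specimen box's underside lies when it touches all three posts; the box's length then runs along the stage's y.
- lamp_box: lamp control, a grey box fixed to the table, 150 x 130 x 60 mm (its x, y, z), origin at the centre of its underside, with the selector upright on the middle of its top and seven white tick marks round it.
- selector (a joint): selector angle in rad, growing clockwise seen from above. Seven detents 0.524 (30 degrees) apart, 0 to 3.142, stops just outside. At 0 the pointer lies along lamp_box +y, at 1.571 along its +x. It starts in one of the first three detents. Leaving a detent takes about 0.2 N m; released between detents it snaps into the nearer one.
- selector_axis (a point): on the selector's vertical turning axis at the top of its black grip bar, 101 mm above the table; its x axis runs along the bar to the pointer end and turns with it. Bar 15 mm wide, 32 mm high, from 34 mm behind the axis to 40 mm ahead, then a lower nose 8 mm wide; a white line on top runs to the pointer end. Below the bar a disc 52 mm in diameter, 61 to 69 mm above the table.
- selector_tip (a point): the pointer's end, 50 mm from the turning axis, at the height of the top of the grip bar.
- food_box: bystander: larger clear food box with a card inside and two green clips on its lid, 110 x 150 x 60 mm, loose; origin at the centre of its underside.
- jar: bystander: glass specimen jar, 64 mm in diameter, 85 mm high, loose; origin at the centre of its underside.
- radio_phone: bystander: black handset with keys, 50 x 115 x 14 mm, lying loose; origin at the centre of its underside.
- stage_lens (a point): centre of the front of the camera lens (56 mm in diameter), on the stage at x = 90 mm, 48 mm above the table, looking to stage -x. The black camera body and a grey lamp at each side of it stand behind, from x = 123 to 193 mm, up to 93 mm above the table.
Things that resemble listed ones, but are neither listed nor needed, are in the scene too. Leave any red or yellow look-alike of the specimen_box alone.

How it is judged:
By the outcome, as a careful person would: the job done as asked, in the order asked, and still so for the second after the job is handed in, with the robot touching nothing.
It also fails if it takes over 72 s, if anything falls off the work surface, if the arm or the gripper's body presses on something with over 40 N, if the wrist force passes 120 N, or if a joint passes its speed limit or range.

## Robot

A 7-joint arm with a two-finger parallel gripper is mounted at the origin on the work surface. World frame = base frame: x ahead of the robot, y to its left, z up, the work surface at z = 0. Lengths are in m, angles in rad, forces in N, time in s.
With the tool pointing down it reaches from about 0.4 to 0.85 m from the base axis. Payload 10.4 kg.
Tool frame: the origin (TCP) lies where the fingers leave the gripper's body, on its centre line; the fingertips stand 73 mm ahead of it and the grasp point (between the pads) lies 54 mm ahead of it; z points along the fingers, y is the line along which they close (so a half turn about z gives the same grasp; the last joint's range is limited). The gripper opens to 85 mm and grips with 20 to 120 N. Pads are 22 mm wide; open, the fingers measure 114 mm over their backs; the gripper's body (76 mm by 85 mm) begins 54 mm behind the grasp point. The pads swing forward as they close: fully open they stand 13 mm farther back than shut.
Start: joints at [-1.241, 0.332, -0.065, 1.46, 0.022, 1.35, -0.088], TCP at [0.216, 0.587, 0.304] pointing down, gripper open.
Joint ranges: [-2.6, 2.6], [-0.5, 2.12], [-1.47, 1.34], [0.16, 2.42], [-1.27, 4.41], [0.06, 2.06], [-2.6, 2.6]. Speed limits (rad/s): [2.22, 2.22, 2.79, 2.79, 3.14, 3.14, 3.14].

## Interface

Orientations are given as a unit quaternion [x, y, z, w].
In Python, from workcell import manip, camera gives the robot as it stands. The module is installed in compiled form; this text tells all that it offers.
- The arm moves only by the shell command python3 -m creep 'ROWS' [OPENING] [FORCE]. ROWS is JSON, a list of rows, each a list of 2 entries, a list of its own where there are three numbers: the shift along the tool's x, y, z in mm, then the turn about the tool's z in rad. In form: [[[tx, ty, tz], twist], ...]. A call has 1 to 5 rows; each row is the pose to reach, as a shift and turn from the pose commanded when the call began, along the tool's axes at that moment; what a row does not reach only later rows make up. A row lasts 1/12 s, in which the tool goes at most 41.7 mm and 7.16 degrees, less where a joint would pass 70% of its speed; a pose out of reach is approached as far as the arm can. A call with a gripper value outside its range is refused whole. OPENING is the opening, from 0 (shut) to 1 (fully open), set as the call begins (- or left out, the last holds). The fingers move at their own pace and stop on an object; FORCE is the grip in N (left out, the last holds). Time passes only in rows, so rows that repeat a pose let the fingers close. It gives the time, the measured TCP pose, the force, the opening and the grip force at its end, in the units of the state.
- manip.get_obs(): the state, without advancing time (a new reading comes with each control period).
- camera(name): name is "scene" or "top"; returns a dict with "pixels" (480x640x3 uint8, red, green, blue), "z_map" (480x640 float32, m along the optical axis (not along the pixel's ray), 0 where there is no reading), "fx", "fy", "cx", "cy" (pixels), "distortion" ([k1, k2, p1, p2, k3] as OpenCV has them; the pictures are not rectified), "extrinsics" (4x4, takes a point from world to camera coordinates). Camera axes: x right, y down, z forward; pixel columns grow to the right and rows downward; lengths in m; the calibration is good to about 2 mm. A picture is of the moment at which its call begins.
- manip.hand_in(): hands the job in; it is judged then, once.
The state is a dict: "clock": time; "joint_pos": joint angles; "joint_velocities": joint speeds; "tau": joint torques, N m; "position": TCP position; "ee_rot": TCP orientation; "ft_force": force on the tool from outside, world axes, zero at the start; "torque": the same for the moment, N m; "grip_width": opening from 0.0 (shut) to 1.0 (fully open); "grasp_force": force on a finger pad.
Only numpy, scipy, OpenCV 4.12 (cv2) and the standard library are available. Lean on these libraries where they do the work, as an engineer would, in place of code of your own. Each camera call takes 0.05 s, during which the arm holds its last target. There are 200 camera calls.

## Working session

There is one attempt and no reset: what is moved stays moved. The work goes in short steps, Python scripts to look and compute and a shell command to move; the robot and the scene stay as the last step left them, time stands still between calls to the robot, and variables do not carry over. Pictures are saved under pics/ and viewed, at most 10 in all, crops included, and the job is handed in when it is done.

```bash
mkdir -p pics; cat > h.py <<'E'
import numpy as np, cv2
from workcell import manip, camera
def grab(n):
    c=camera(n); c['K']=np.array([[c['fx'],0,c['cx']],[0,c['fy'],c['cy']],[0,0,1.]]); c['D']=np.array(c['distortion'],float); c['E']=np.array(c['extrinsics'])
    return c
def save(c,f,box=None,s=1):
    im=c['pixels'][:,:,::-1]
    if box: im=im[box[1]:box[3],box[0]:box[2]]
    cv2.imwrite('pics/'+f,cv2.resize(im,None,fx=s,fy=s,interpolation=cv2.INTER_CUBIC))
def ray(c,u,v):
    p=cv2.undistortPoints(np.array([[[u,v]]],float),c['K'],c['D'])[0,0]
    R=c['E'][:3,:3];t=c['E'][:3,3]
    return -R.T@t, R.T@np.array([p[0],p[1],1])
def onz(c,u,v,z):
    o,d=ray(c,u,v); return o+d*(z-o[2])/d[2]
def pt(c,u,v):
    o,d=ray(c,u,v); return o+d*c['z_map'][int(round(v)),int(round(u))]
def proj(c,P):
    return cv2.projectPoints(np.array(P,float).reshape(-1,3),cv2.Rodrigues(c['E'][:3,:3])[0],c['E'][:3,3],c['K'],c['D'])[0][:,0]
E
python3 - <<'E'
from h import *
for n in('top','scene'):
    c=grab(n); save(c,n+'0.png'); print(n,(-c['E'][:3,:3].T@c['E'][:3,3]).round(3),c['fx'])
o=manip.get_obs(); print(o)
E
```

```text
top [0.435 0.031 1.118] 471.78081195618245
scene [1.267 0.324 1.049] 618.881549099416
{'clock': 0.1, 'joint_pos': array([-1.24060332,  0.33281469, -0.0646904 ,  1.46086256,  0.02157938,
        1.34988137, -0.08850768]), 'joint_velocities': array([-0.00110749, -0.00185316, -0.00192687, -0.00109897,  0.00054914,
       -0.00117801,  0.0022957 ]), 'tau': array([ 1.76604211e-03, -6.26750422e+01,  4.95271536e-02, -3.92432499e+01,
        1.64349633e-02,  7.03064259e-03,  1.71097798e-05]), 'position': array([0.21586569, 0.58628165, 0.30318914]), 'ee_rot': array([ 1.75484070e-01,  9.84482065e-01, -6.29136812e-04, -9.18959658e-05]), 'ft_force': array([-0.42645845,  0.07139669, -0.04692311]), 'torque': array([ 0.02462536, -0.02290356, -0.02531288]), 'grasp_force': 0.0, 'grip_width': 1.0006267865245186}
```

View pics/top0.png

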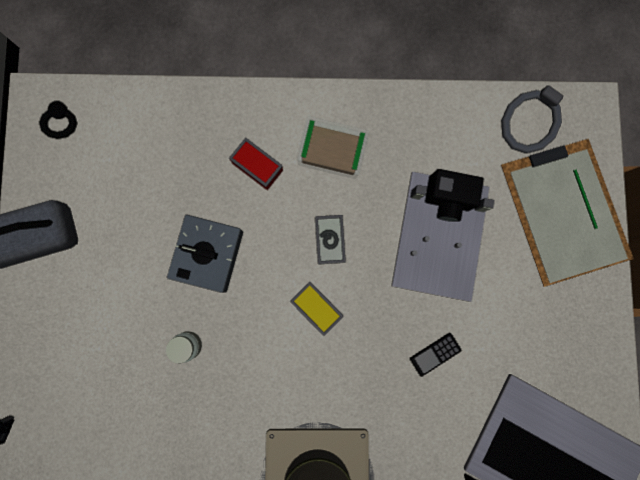

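View pics/scene0.png

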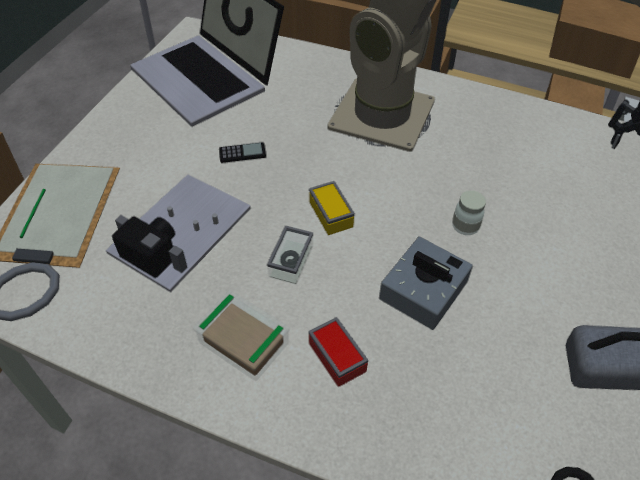

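Candidates for the specimen box in the top view are the clear box with the coil at (330,239), the red one at (256,163), the yellow one at (317,308) and the larger food box at (333,147). By the description it is the one at (330,239). The stage is at (440,240) with posts at (412,253), (425,239) and (458,245). The lamp control is at (205,253), with its pointer to the left and slightly up, at (180,248). I'll check the choice in one close composite crop.

```bash
python3 - <<'E'
from h import *
c=grab('top'); np.savez('top.npz',im=c['pixels'],z=c['z_map'])
im=c['pixels'][:,:,::-1]
def crop(x0,y0,x1,y1): return cv2.resize(im[y0:y1,x0:x1],None,fx=4,fy=4,interpolation=cv2.INTER_CUBIC)
o=np.zeros((600,800,3),np.uint8)
a=crop(385,165,500,305); o[:560,:460]=a
o[:320,464:800]=crop(164,210,248,290); o[320:600,464:704]=crop(300,205,360,275)
cv2.imwrite('pics/comp.png',o)
for n,(u,v) in dict(tbl=(280,240),plate=(430,280),box=(330,222),lamp=(185,225)).items(): print(n,pt(c,u,v).round(4))
E
```

```text
tbl [0.5452 0.0898 0.0035]
plate [ 0.4522 -0.2624  0.0152]
box [ 0.5828 -0.0263  0.0488]
lamp [0.5716 0.2992 0.0637]
```

View pics/comp.png

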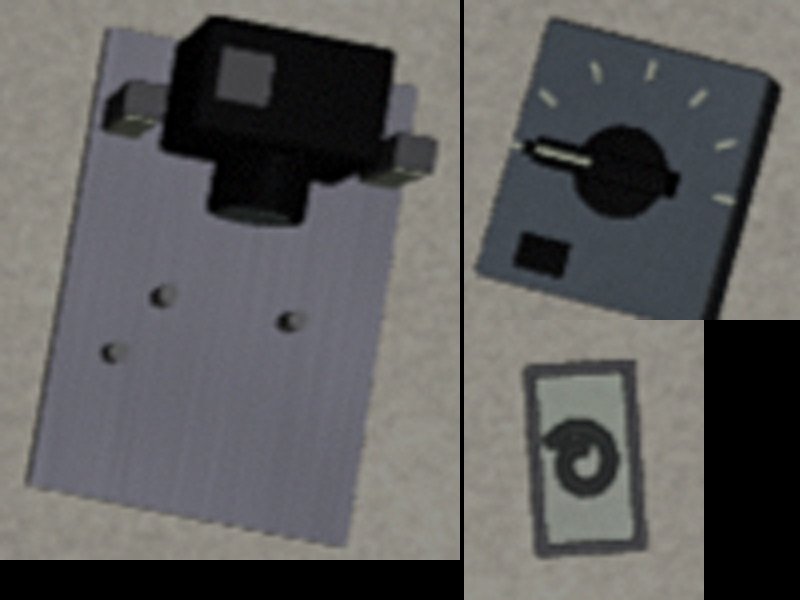

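The crop confirms the clear box with the coiled millipede. The pointer is on the first of the seven ticks (detent 0), so the target is the tick along lamp +x.

```bash
cat > m.py <<'E'
from h import *
from scipy.optimize import least_squares
def fit(c,L,px,z,x0):
    """planar pose (x,y,yaw) from local xy, heights and pixels"""
    L=np.array(L,float);px=np.array(px,float)
    def f(p,full=False):
        R=np.array([[np.cos(p[2]),-np.sin(p[2])],[np.sin(p[2]),np.cos(p[2])]])
        W=np.c_[L@R.T+p[:2],z]
        return (proj(c,W)-px).ravel()
    r=least_squares(f,x0); return r.x, np.abs(r.fun).max()
E
python3 - <<'E'
from m import *
c=grab('top')
k=lambda P,ox,oy,sx,sy:[((X-ox+.5)/4-.5+sx,(Y-oy+.5)/4-.5+sy) for X,Y in P]
b=fit(c,[(.055,.032),(.055,-.032),(-.055,-.032),(-.055,.032)],k([(523,366),(635,361),(648,549),(535,556)],464,320,300,205),[.048]*4,[.54,0,0])
s=fit(c,[(-.085,.095),(-.085,-.095),(.195,.095),(.038,.038),(.038,-.038),(0,.061)],k([(27,486),(346,547),(107,28),(167,297),(297,321),(119,352)],0,0,385,165),[.012]*3+[.037]*3,[.5,-.28,0])
l=fit(c,[(.075,.065),(.075,-.065),(-.075,.065)],k([(550,18),(777,75),(476,272)],464,0,164,210),[.06]*3,[.5,.3,0])
print(b,s,l)
R=lambda a:np.array([[np.cos(a),-np.sin(a)],[np.sin(a),np.cos(a)]])
p0,p1=[onz(c,*q,.101)[:2] for q in k([(590,161),(530,147)],464,0,164,210)]
print('line angle rel lamp',np.arctan2(*(R(l[0][2]).T@(p1-p0))), p0,p1)
from scipy.spatial.transform import Rotation as Ro
print(Ro.from_quat(manip.get_obs()['ee_rot']).as_matrix().round(3))
E
```

```text
(array([ 0.54380303, -0.02625164,  0.06476965]), np.float64(0.4889837661768297)) (array([ 0.50309018, -0.28124355, -0.1858152 ]), np.float64(0.4222897549833533)) (array([ 0.50917243,  0.25523228, -0.25175258]), np.float64(0.681320506363079))
line angle rel lamp -0.027579972639396155 [0.51304893 0.26630009] [0.5203944  0.29851638]
[[-0.938  0.345 -0.   ]
 [ 0.345  0.938 -0.001]
 [-0.    -0.001 -1.   ]]
```

```bash
cat > d.py <<'E'
# python3 d.py x y z toolY_deg : remaining shift (mm, tool axes) and twist
import sys
from h import *
from scipy.spatial.transform import Rotation as Ro
x,y,z,a=map(float,sys.argv[1:5]); o=manip.get_obs(); R=Ro.from_quat(o['ee_rot']).as_matrix()
ang=np.degrees(np.arctan2(R[1,1],R[0,1])); tw=-np.radians((a-ang+180)%360-180)
print('shift',(R.T@(np.array([x,y,z])-o['position'])*1000).round(1),'twist',round(tw,3),'pos',o['position'].round(4),'yaw',ang.round(2),'j7',o['joint_pos'][6].round(2),'F',o['ft_force'].round(1),'t',o['clock'],'w',round(o['grip_width'],3),'g',round(o['grasp_force'],1))
E
python3 -m creep '[[[-520,-460,0],0],[[-520,-460,0],0],[[-520,-460,0],0],[[-520,-460,0],0],[[-520,-460,0],0]]'
python3 d.py .5438 -.0263 .18 93.7
```

```text
clock: 0.62
position: [0.3152, 0.4011, 0.3038]
ee_rot: [0.175, 0.984, 0.0, -0.0]
ft_force: [1.3, 1.1, 0.8]
grip_width: 0.999
grasp_force: 0.0
shift [-362.2 -322.2  123.7] twist -0.417 pos [0.3152 0.4011 0.3038] yaw 69.79 j7 0.23 F [1.3 1.1 0.8] t 0.6167 w 0.999 g 0.0
```

```bash

python3 -m creep '[[[-362,-322,60],0],[[-362,-322,60],0],[[-362,-322,60],0],[[-362,-322,60],0],[[-362,-322,60],0]]' >/dev/null
python3 d.py .5438 -.0263 .18 93.7
python3 -m creep '[[[-225,-200,60],-0.417],[[-225,-200,60],-0.417],[[-225,-200,60],-0.417],[[-225,-200,60],-0.417],[[-225,-200,60],-0.417]]' >/dev/null
python3 d.py .5438 -.0263 .18 93.7
```

```text
shift [-207.7 -184.7   98.1] twist -0.417 pos [0.4126 0.2187 0.2782] yaw 69.79 j7 0.63 F [ 0.5  0.8 -0.7] t 1.0333 w 0.997 g 0.0
shift [-38.6 -88.6  61.9] twist 0.007 pos [0.4989 0.0592 0.2419] yaw 94.1 j7 1.48 F [1.2 0.6 0.2] t 1.45 w 0.999 g 0.0
```

```bash

python3 -m creep '[[[-38.5,-88.5,62],0.007],[[-38.5,-88.5,62],0.007],[[-38.5,-88.5,62],0.007],[[-38.5,-88.5,62],0.007],[[-38.5,-88.5,62],0.007]]' >/dev/null
python3 d.py .5438 -.0263 .085 93.7
python3 - <<'E'
from h import *
t=grab('top');s=grab('scene')
# predicted box outline check
b=np.array([.5438,-.0263]);a=.0648
R=np.array([[np.cos(a),-np.sin(a)],[np.sin(a),np.cos(a)]])
for c in(t,s):
    for z in(0,.048):
        P=np.array([[*(R@q+b),z] for q in np.array([(.055,.032),(.055,-.032),(-.055,-.032),(-.055,.032)])])
        q=(proj(c,P)*8).round().astype(int); im=np.ascontiguousarray(c['pixels']); cv2.polylines(im,[q],True,(255,0,255),1,cv2.LINE_AA,3); c['pixels']=im
A=s['pixels'][200:300,230:370]; B=t['pixels'][190:290,270:390]
o=np.hstack([cv2.resize(A,(420,300),interpolation=cv2.INTER_CUBIC),cv2.resize(B,(360,300),interpolation=cv2.INTER_CUBIC)])
cv2.imwrite('pics/chk.png',o[:,:,::-1])
E
```

```text
shift [-1.8  0.9 93.7] twist -0.011 pos [ 0.5423 -0.0272  0.1787] yaw 93.1 j7 1.71 F [-0.9  1.2  0.3] t 1.8667 w 0.998 g 0.0
```

View pics/chk.png

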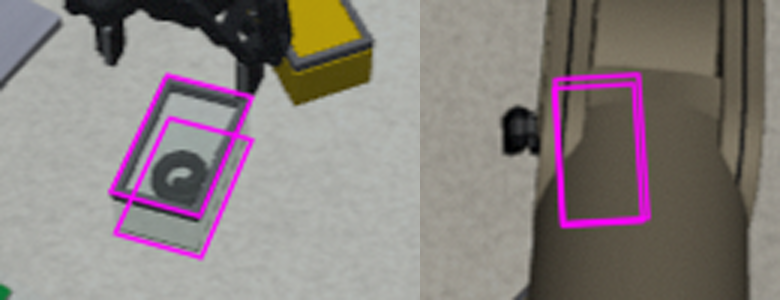

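The scene view shows the predicted outline within about 2 mm of the real box (scene px ~290,250), and the fingers straddle it. Descending to grip.

```bash

python3 -m creep '[[[-1.8,0.9,40],-0.011],[[-1.8,0.9,75],-0.011],[[-1.8,0.9,94],-0.011],[[-1.8,0.9,94],-0.011],[[-1.8,0.9,94],-0.011]]' 
python3 -m creep '[[[0,0,0],0],[[0,0,0],0],[[0,0,0],0],[[0,0,0],0],[[0,0,0],0]]' 0 40
python3 -m creep '[[[0,0,0],0],[[0,0,0],0],[[0,0,0],0]]'
python3 d.py .5438 -.0263 .085 93.7
```

```text
clock: 2.38
position: [0.5443, -0.0234, 0.0864]
ee_rot: [-0.035, 0.999, 0.0, -0.0]
ft_force: [0.0, 0.5, 0.5]
grip_width: 1.003
grasp_force: 0.0
clock: 2.8
position: [0.5458, -0.0242, 0.0883]
ee_rot: [-0.034, 0.999, 0.0, 0.002]
ft_force: [-2.0, 0.3, 8.0]
grip_width: 0.741
grasp_force: 43.9
clock: 3.05
position: [0.5458, -0.0242, 0.0883]
ee_rot: [-0.034, 0.999, 0.0, 0.002]
ft_force: [-2.0, 0.5, 6.9]
grip_width: 0.745
grasp_force: 43.9
shift [ 2.1 -1.9  3.3] twist 0.004 pos [ 0.5458 -0.0242  0.0883] yaw 93.93 j7 1.78 F [-2.   0.5  6.9] t 3.05 w 0.745 g 43.9
```

```bash

python3 -m creep '[[[0,0,-20],0],[[0,0,-50],0],[[0,0,-75],0],[[0,0,-75],0],[[0,0,-75],0]]' | tail -3
python3 d.py .4937 -.2876 .165 -10.65
python3 -m creep '[[[30,-250,0],0.12],[[30,-250,0],0.24],[[30,-250,0],0.36],[[30,-250,0],0.48],[[30,-250,0],0.6]]' | tail -3
python3 d.py .4937 -.2876 .165 -10.65
```

```text
ft_force: [-0.2, 0.4, -2.5]
grip_width: 0.74
grasp_force: 45.8
shift [  69.7 -259.2   -2.3] twist 1.825 pos [ 0.5455 -0.0242  0.1633] yaw 93.92 j7 1.73 F [-0.2  0.4 -2.5] t 3.4667 w 0.74 g 45.8
ft_force: [0.7, -0.3, -1.9]
grip_width: 0.742
grasp_force: 45.7
shift [  6.3 -66.1  -4.6] twist 1.22 pos [ 0.533  -0.2341  0.1604] yaw 59.22 j7 1.6 F [ 0.7 -0.3 -1.9] t 3.8833 w 0.742 g 45.7
```

```bash

python3 -m creep '[[[6,-66,-5],0.12],[[6,-66,-5],0.24],[[6,-66,-5],0.36],[[6,-66,-5],0.48],[[6,-66,-5],0.6]]' | tail -3
python3 -m creep '[[[0,0,0],0.12],[[0,0,0],0.24],[[0,0,0],0.36],[[0,0,0],0.48],[[0,0,0],0.6]]' | tail -3
python3 d.py .4937 -.2876 .165 -10.65
python3 - <<'E'
from h import *
s=grab('scene');save(s,'s1.png',(100,120,300,270),4)
E
```

```text
ft_force: [0.0, 0.1, -2.1]
grip_width: 0.744
grasp_force: 45.7
ft_force: [-0.5, 0.1, -2.1]
grip_width: 0.737
grasp_force: 45.7
shift [-1.8 -0.8  0.2] twist 0.019 pos [ 0.4947 -0.286   0.1652] yaw -9.56 j7 0.63 F [-0.5  0.1 -2.1] t 4.7167 w 0.737 g 45.7
```

View pics/s1.png

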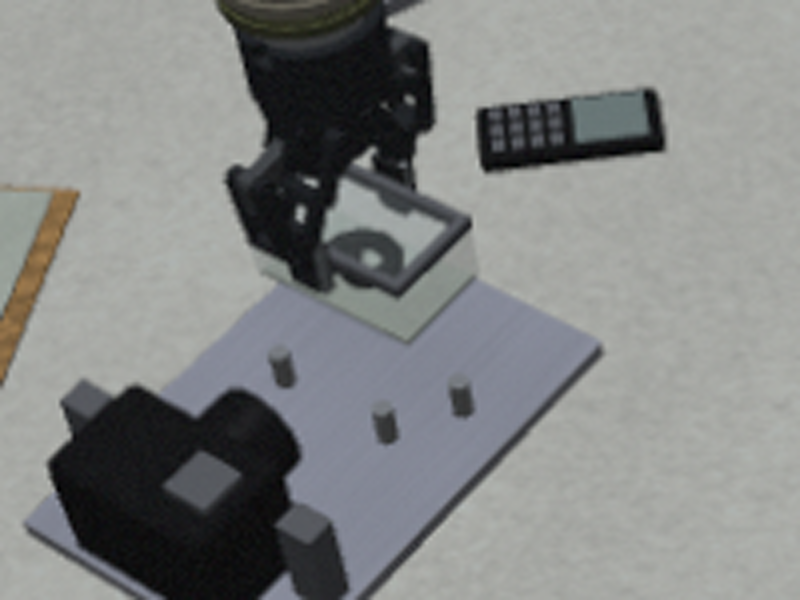

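```bash
python3 - <<'E'
from m import *
s=grab('scene');k=lambda P:[((X+.5)/4-.5+100,(Y+.5)/4-.5+120) for X,Y in P]
st=fit(s,[(.038,-.038),(.038,.038),(0,.061),(-.085,.095)],k([(280,352),(384,407),(460,381),(602,346)]),[.037]*3+[.012],[.5,-.28,-.186])
print('stage',st)
b=fit(s,[(.032,.055),(-.032,.055),(.032,.055)],k([(399,295),(472,221),(408,342)]),[.125,.125,.077],[.49,-.28,-.17])
print('box',b)
o=manip.get_obs()
for S in (st[0],np.array([.5031,-.2812,-.1858])):
  a=S[2];R=np.array([[np.cos(a),-np.sin(a)],[np.sin(a),np.cos(a)]])
  print('tcp in stage',R.T@(o['position'][:2]-S[:2]),'box in stage',R.T@(b[0][:2]-S[:2]), b[0][2]-a)
E
```

```text
stage (array([ 0.50373349, -0.28137071, -0.20166647]), np.float64(0.8311271374224987))
box (array([ 0.49393069, -0.28296469, -0.19980849]), np.float64(2.4058048232864735))
tcp in stage [-0.00783815 -0.00623726] box in stage [-0.00928486 -0.0035252 ] 0.0018579732328452836
tcp in stage [-0.007282   -0.00616287] box in stage [-0.0086855  -0.00342819] -0.01400849220692471
```

```bash

python3 -m creep '[[[0,0,30],0.025],[[0,0,50],0.025],[[0,0,60],0.025],[[0,0,60],0.025],[[0,0,60],0.025]]' | tail -3
python3 d.py .5031 -.2812 .165 -10.9
python3 -m creep '[[[0,0,2],0],[[0,0,4],0],[[0,0,5],0],[[0,0,5],0]]' | tail -3
python3 d.py .5031 -.2812 .165 -10.9
```

```text
ft_force: [-1.3, -0.3, -1.6]
grip_width: 0.743
grasp_force: 45.6
shift [  6.8   7.  -58.9] twist 0.006 pos [ 0.4949 -0.2866  0.1061] yaw -10.56 j7 0.66 F [-1.3 -0.3 -1.6] t 5.2333 w 0.743 g 45.6
ft_force: [0.7, 0.1, -2.1]
grip_width: 0.74
grasp_force: 45.6
shift [  6.6   6.8 -63.8] twist 0.005 pos [ 0.4953 -0.2864  0.1012] yaw -10.63 j7 0.67 F [ 0.7  0.1 -2.1] t 5.5667 w 0.74 g 45.6
```

```bash

python3 -m creep '[[[0,0,0.5],0],[[0,0,1],0],[[0,0,1],0]]' | sed -n 2,4p
python3 -m creep '[[[0,2,0],0],[[0,4,0],0],[[0,5,0],0],[[0,5,0],0]]' | sed -n 2,4p
python3 -m creep '[[[0,1,0],0],[[0,1,0],0],[[0,1,0],0]]' | sed -n 2,4p
python3 -m creep '[[[0,1,0],0],[[0,1,0],0],[[0,1,0],0]]' | sed -n 2,4p
python3 d.py .5031 -.2812 .165 -10.9
```

```text
position: [0.4953, -0.2864, 0.1004]
ee_rot: [0.77, 0.638, 0.0, 0.0]
ft_force: [-1.2, 2.3, 5.0]
position: [0.5, -0.2877, 0.1004]
ee_rot: [0.77, 0.638, -0.0, 0.0]
ft_force: [-2.7, 0.6, 4.7]
position: [0.5009, -0.2879, 0.1004]
ee_rot: [0.77, 0.638, 0.0, 0.0]
ft_force: [-3.6, 0.6, 5.6]
position: [0.5018, -0.2881, 0.1004]
ee_rot: [0.77, 0.638, -0.0, 0.0]
ft_force: [-2.6, 1.6, 4.2]
shift [  7.   -0.  -64.6] twist 0.004 pos [ 0.5018 -0.2881  0.1004] yaw -10.68 j7 0.66 F [-2.6  1.6  4.2] t 6.65 w 0.743 g 46.5
```

```bash
for i in 1; do :; done
python3 -m creep '[[[0,0.7,0],0],[[0,0.7,0],0],[[0,0.7,0],0]]' | sed -n 2,4p
python3 -m creep '[[[0,0.7,0],0],[[0,0.7,0],0],[[0,0.7,0],0]]' | sed -n 2,4p
python3 -m creep '[[[0,0.7,0],0],[[0,0.7,0],0],[[0,0.7,0],0]]' | sed -n 2,4p
python3 d.py .5031 -.2812 .165 -10.9
```

```text
position: [0.5024, -0.2883, 0.1004]
ee_rot: [0.77, 0.638, -0.0, 0.0]
ft_force: [-3.0, 0.7, 5.3]
position: [0.5026, -0.2883, 0.1004]
ee_rot: [0.77, 0.638, -0.0, -0.001]
ft_force: [-6.8, 3.2, 8.5]
position: [0.5027, -0.2884, 0.1004]
ee_rot: [0.77, 0.638, -0.0, -0.001]
ft_force: [-10.5, 4.1, 12.6]
shift [  7.2  -1.1 -64.6] twist 0.003 pos [ 0.5027 -0.2884  0.1004] yaw -10.72 j7 0.66 F [-10.5   4.1  12.6] t 7.4 w 0.742 g 47.4
```

Contact with the x posts. Back off slightly, then push toward the third post (tool +x).

```bash

python3 -m creep '[[[1,-1,-0.4],0],[[2,-1,-0.4],0],[[2.5,-1,-0.4],0],[[2.5,-1,-0.4],0]]' | sed -n 2,4p
python3 -m creep '[[[0.8,0,0],0],[[0.8,0,0],0],[[0.8,0,0],0]]' | sed -n 2,4p
python3 -m creep '[[[0.8,0,0],0],[[0.8,0,0],0],[[0.8,0,0],0]]' | sed -n 2,4p
python3 d.py .5031 -.2812 .165 -10.9
```

```text
position: [0.5029, -0.2862, 0.1004]
ee_rot: [0.77, 0.638, -0.001, 0.0]
ft_force: [-4.0, -2.8, 1.9]
position: [0.5031, -0.2856, 0.1004]
ee_rot: [0.77, 0.638, -0.001, 0.0]
ft_force: [-4.6, -2.7, 1.7]
position: [0.5032, -0.2848, 0.1004]
ee_rot: [0.77, 0.638, -0.001, 0.0]
ft_force: [-3.7, -2.7, 0.8]
shift [  3.5  -0.8 -64.6] twist 0.003 pos [ 0.5032 -0.2848  0.1004] yaw -10.72 j7 0.66 F [-3.7 -2.7  0.8] t 8.2333 w 0.74 g 46.3
```

```bash

python3 -m creep '[[[0.8,0,0],0],[[0.8,0,0],0],[[0.8,0,0],0]]' | sed -n 2,4p
python3 -m creep '[[[0.8,0,0],0],[[0.8,0,0],0],[[0.8,0,0],0]]' | sed -n 2,4p
python3 -m creep '[[[0.8,0,0],0],[[0.8,0,0],0],[[0.8,0,0],0]]' | sed -n 2,4p
python3 d.py .5031 -.2812 .165 -10.9
```

```text
position: [0.5033, -0.2842, 0.1004]
ee_rot: [0.77, 0.638, -0.001, 0.0]
ft_force: [-4.0, -3.0, 1.4]
position: [0.5033, -0.284, 0.1004]
ee_rot: [0.77, 0.638, -0.001, 0.001]
ft_force: [-3.9, -6.7, -1.1]
position: [0.5033, -0.2839, 0.1005]
ee_rot: [0.77, 0.638, -0.001, 0.001]
ft_force: [-3.7, -9.4, -1.3]
shift [  2.4  -0.7 -64.5] twist 0.002 pos [ 0.5033 -0.2839  0.1005] yaw -10.77 j7 0.65 F [-3.7 -9.4 -1.3] t 8.9833 w 0.745 g 45.7
```

```bash

python3 -m creep '[[[0,0.8,0.5],0],[[0,0.8,0.5],0],[[0,0.8,0.5],0]]' | sed -n 2,4p
python3 -m creep '[[[0,0,0],0],[[0,0,0],0],[[0,0,0],0],[[0,0,0],0],[[0,0,0],0]]' 1 | sed -n 2,6p
python3 -m creep '[[[0,0,0],0],[[0,0,-10],0],[[0,0,-40],0],[[0,0,-80],0],[[0,0,-100],0]]' | sed -n 2,6p
python3 -m creep '[[[-170,0,-60],0],[[-170,0,-60],0],[[-170,0,-60],0],[[-170,0,-60],0],[[-170,0,-60],0]]' 0 | sed -n 2,6p
python3 - <<'E'
from h import *
s=grab('scene');t=grab('top')
np.savez('after.npz',s=s['pixels'],t=t['pixels'])
A=cv2.resize(s['pixels'][170:280,110:260],(600,440),interpolation=cv2.INTER_CUBIC)
cv2.imwrite('pics/a1.png',A[:,:,::-1])
E
```

```text
position: [0.5035, -0.284, 0.1004]
ee_rot: [0.77, 0.638, -0.001, 0.001]
ft_force: [-9.9, -6.0, 8.1]
position: [0.5054, -0.2813, 0.0998]
ee_rot: [0.769, 0.639, 0.0, -0.0]
ft_force: [0.7, 0.5, -0.0]
grip_width: 0.997
grasp_force: 0.0
position: [0.5055, -0.2828, 0.2041]
ee_rot: [0.77, 0.638, 0.001, 0.001]
ft_force: [0.9, -1.1, 0.2]
grip_width: 1.0
grasp_force: 0.0
position: [0.4703, -0.4547, 0.2631]
ee_rot: [0.772, 0.636, -0.001, 0.002]
ft_force: [-0.1, -1.2, 0.2]
grip_width: 0.295
grasp_force: 0.0
```

View pics/a1.png

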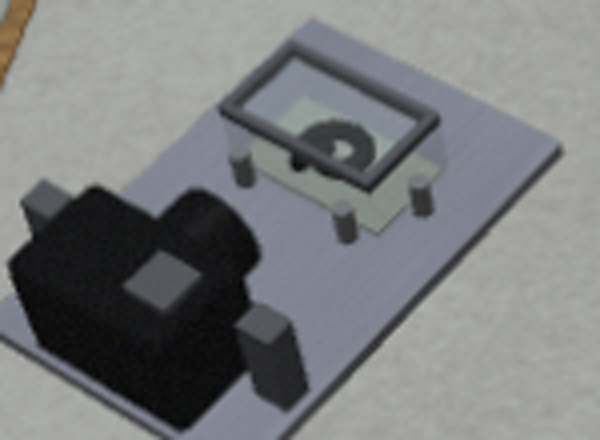

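The box (px ~193,201 in the scene) sits flat against all three posts by eye. A gentle nudge with shut fingers on each free side will make sure.

```bash

python3 d.py .4883 -.3651 .105 -10.8
python3 -m creep '[[[0,0,0],0],[[0,0,0],0],[[0,0,0],0]]' | tail -2
```

```text
shift [ 8.970e+01 -1.000e-01  1.566e+02] twist -0.003 pos [ 0.4712 -0.4526  0.2619] yaw -10.98 j7 0.83 F [ 0.6  0.2 -0.2] t 10.5833 w 0.112 g 0.0
grip_width: 0.0
grasp_force: 0.0
```

```bash

python3 -m creep '[[[30,0,30],0],[[60,0,60],0],[[87,0,85],0],[[90,0,125],0],[[90,0,150],0]]' | sed -n 2,4p
python3 d.py .4918 -.3464 .105 -10.8
```

```text
position: [0.4916, -0.3551, 0.1066]
ee_rot: [0.768, 0.641, 0.001, -0.002]
ft_force: [0.2, 0.2, -0.0]
shift [ 8.6 -1.3  1.6] twist 0.009 pos [ 0.4916 -0.3551  0.1066] yaw -10.3 j7 0.78 F [ 0.2  0.2 -0. ] t 11.25 w 0.001 g 0.0
```

```bash

python3 -m creep '[[[0,0,0],0],[[0,0,0],0],[[2,0,0],0],[[4,0,0],0],[[4,0,0],0]]' | sed -n 2,4p
python3 -m creep '[[[1.5,0,0],0],[[3,0,0],0],[[3,0,0],0]]' | sed -n 2,4p
python3 -m creep '[[[1,0,0],0],[[1,0,0],0],[[2,0,0],0],[[2,0,0],0]]' | sed -n 2,4p
python3 -m creep '[[[1,0,0],0],[[1,0,0],0]]' | sed -n 2,4p
python3 d.py .4918 -.3464 .105 -10.8
```

```text
position: [0.4918, -0.3566, 0.1116]
ee_rot: [0.77, 0.638, 0.001, 0.001]
ft_force: [0.0, -0.6, -0.1]
position: [0.4918, -0.3531, 0.1102]
ee_rot: [0.77, 0.639, 0.0, 0.0]
ft_force: [0.5, 0.2, -0.7]
position: [0.4919, -0.3513, 0.1097]
ee_rot: [0.77, 0.638, 0.0, -0.0]
ft_force: [-0.1, 0.7, -0.2]
position: [0.4921, -0.3503, 0.1098]
ee_rot: [0.77, 0.638, 0.0, -0.0]
ft_force: [-0.1, 0.1, -0.1]
shift [ 3.8 -1.   4.8] twist 0.003 pos [ 0.4921 -0.3503  0.1098] yaw -10.65 j7 0.77 F [-0.1  0.1 -0.1] t 12.4167 w -0.001 g 0.0
```

```bash

python3 -m creep '[[[1,0,2],0],[[2,0,4],0],[[2,0,4],0]]' | sed -n 2,4p
python3 -m creep '[[[1,0,0],0],[[1,0,0],0]]' | sed -n 2,4p
python3 -m creep '[[[0.7,0,0],0],[[0.7,0,0],0]]' | sed -n 2,4p
python3 -m creep '[[[0.7,0,0],0],[[0.7,0,0],0]]' | sed -n 2,4p
python3 d.py .4918 -.3464 .105 -10.8
```

```text
position: [0.4924, -0.348, 0.1052]
ee_rot: [0.77, 0.638, -0.0, -0.0]
ft_force: [0.9, -0.2, -0.2]
position: [0.4927, -0.3474, 0.1058]
ee_rot: [0.77, 0.638, -0.0, -0.0]
ft_force: [0.1, -0.2, 0.2]
position: [0.4927, -0.3472, 0.1059]
ee_rot: [0.77, 0.638, -0.0, 0.0]
ft_force: [-0.3, -2.7, -1.4]
position: [0.4926, -0.3471, 0.1061]
ee_rot: [0.77, 0.638, -0.0, 0.001]
ft_force: [-0.1, -5.5, -0.5]
shift [ 0.5 -0.9  1.1] twist 0.002 pos [ 0.4926 -0.3471  0.1061] yaw -10.7 j7 0.76 F [-0.1 -5.5 -0.5] t 13.1667 w -0.001 g 2.6
```

```bash

python3 -m creep '[[[-20,0,0],0],[[-20,-35,0],0],[[-20,-70,0],0],[[-20,-72,0],0],[[15,-72,0],0]]' | sed -n 2,4p
python3 -m creep '[[[35,0,0],0],[[52,0,0],0],[[52,0,0],0],[[52,0,0],0],[[52,0,0],0]]' | sed -n 2,4p
python3 d.py .4581 -.2730 .105 -10.8
```

```text
position: [0.4204, -0.3232, 0.1065]
ee_rot: [0.773, 0.634, -0.001, 0.001]
ft_force: [1.4, -0.6, 0.9]
position: [0.4346, -0.2672, 0.106]
ee_rot: [0.77, 0.638, 0.0, 0.0]
ft_force: [-0.3, 0.6, -0.4]
shift [-1.3 24.2  1. ] twist 0.003 pos [ 0.4346 -0.2672  0.106 ] yaw -10.66 j7 0.66 F [-0.3  0.6 -0.4] t 14.0 w -0.0 g 0.0
```

```bash

python3 -m creep '[[[-1,4,0],0],[[-1,8,0],0],[[-1,12,0],0],[[-1,15,0],0],[[-1,15,0],0]]' | sed -n 2,4p
python3 -m creep '[[[0,2,0],0],[[0,3,0],0],[[0,3,0],0],[[0,3,0],0]]' | sed -n 2,4p
python3 -m creep '[[[0,1.5,0],0],[[0,1.5,0],0],[[0,1.5,0],0]]' | sed -n 2,4p
python3 -m creep '[[[0,1.5,0],0],[[0,1.5,0],0]]' | sed -n 2,4p
python3 d.py .4581 -.2730 .105 -10.8
```

```text
position: [0.4497, -0.2712, 0.1058]
ee_rot: [0.77, 0.638, -0.0, 0.0]
ft_force: [0.3, 0.2, 0.2]
position: [0.452, -0.2713, 0.1058]
ee_rot: [0.77, 0.638, 0.0, -0.0]
ft_force: [-0.7, -0.5, -0.1]
position: [0.4536, -0.2715, 0.1058]
ee_rot: [0.77, 0.638, 0.0, -0.0]
ft_force: [-0.5, 0.2, -0.6]
position: [0.4552, -0.2718, 0.1058]
ee_rot: [0.77, 0.638, 0.0, 0.0]
ft_force: [-0.3, 0.6, -0.6]
shift [-0.7  3.   0.8] twist 0.003 pos [ 0.4552 -0.2718  0.1058] yaw -10.65 j7 0.66 F [-0.3  0.6 -0.6] t 15.1667 w -0.002 g 0.0
```

```bash

python3 -m creep '[[[0,1.5,0],0],[[0,1.5,0],0]]' | sed -n 2,4p
python3 -m creep '[[[0,1.2,0],0],[[0,1.2,0],0]]' | sed -n 2,4p
python3 -m creep '[[[0,1,0],0],[[0,1,0],0]]' | sed -n 2,4p
python3 -m creep '[[[0,1,0],0],[[0,1,0],0]]' | sed -n 2,4p
python3 d.py .4581 -.2730 .105 -10.8
```

```text
position: [0.4567, -0.2721, 0.1058]
ee_rot: [0.77, 0.638, 0.0, 0.0]
ft_force: [-0.6, -0.4, 1.7]
position: [0.4579, -0.2723, 0.1058]
ee_rot: [0.77, 0.638, 0.0, 0.0]
ft_force: [-0.4, 0.0, 0.4]
position: [0.4586, -0.2726, 0.1058]
ee_rot: [0.77, 0.638, -0.0, -0.0]
ft_force: [-0.5, 0.5, 0.1]
position: [0.4589, -0.2726, 0.1057]
ee_rot: [0.77, 0.638, -0.0, -0.001]
ft_force: [-4.7, 1.4, 3.5]
shift [-0.5 -0.7  0.7] twist 0.002 pos [ 0.4589 -0.2726  0.1057] yaw -10.68 j7 0.66 F [-4.7  1.4  3.5] t 15.8333 w 0.0 g 2.4
```

```bash

python3 -m creep '[[[0,1,0],0],[[0,1,0],0]]' | sed -n 2,4p
python3 -m creep '[[[0,-10,0],0],[[0,-25,0],0],[[0,-25,-40],0],[[0,-25,-80],0],[[0,-25,-120],0]]' | sed -n 2,4p
python3 -m creep '[[[200,0,-30],0],[[200,0,-30],0],[[200,0,-30],0],[[200,0,-30],0],[[200,0,-30],0]]' 0.6| sed -n 2,4p
python3 d.py .5092 .2552 .23 -14.4
python3 - <<'E'
from h import *
s=grab('scene');t=grab('top')
A=cv2.resize(s['pixels'][170:280,110:260],(450,330),interpolation=cv2.INTER_CUBIC)
B=cv2.resize(t['pixels'][200:282,395:482],(350,330),interpolation=cv2.INTER_CUBIC)
cv2.imwrite('pics/a2.png',np.hstack([A,B])[:,:,::-1])
E
```

```text
position: [0.4591, -0.2728, 0.1056]
ee_rot: [0.77, 0.638, -0.001, -0.002]
ft_force: [-9.7, 2.8, 7.2]
position: [0.4349, -0.2684, 0.2267]
ee_rot: [0.77, 0.638, -0.0, -0.001]
ft_force: [1.5, 0.7, 0.5]
position: [0.473, -0.0689, 0.2563]
ee_rot: [0.769, 0.639, 0.001, -0.0]
ft_force: [1.0, 0.4, -0.4]
shift [325.2 -23.9  27.1] twist 0.067 pos [ 0.473  -0.0689  0.2563] yaw -10.57 j7 -0.1 F [ 1.   0.4 -0.4] t 16.8333 w 0.597 g 0.0
```

View pics/a2.png

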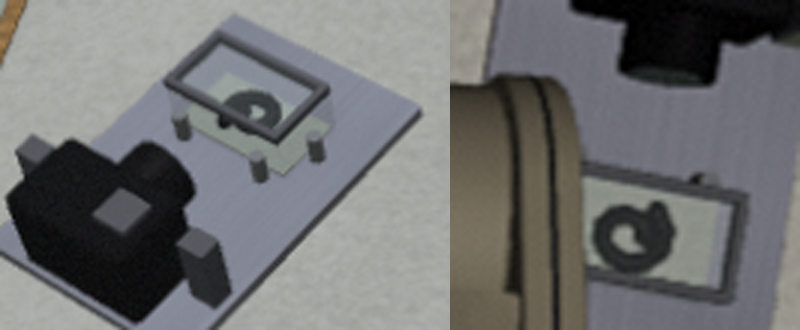

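The box is flat and in contact with the posts in both views. On to the selector.

```bash

python3 -m creep '[[[325,-24,0],0.067],[[325,-24,0],0.067],[[325,-24,0],0.067],[[325,-24,0],0.067],[[325,-24,0],0.067]]' | sed -n 2,4p
python3 d.py .5092 .2552 .23 -14.4
```

```text
position: [0.4962, 0.1369, 0.2558]
ee_rot: [0.791, 0.612, 0.001, -0.0]
ft_force: [1.5, 0.7, 0.1]
shift [117.8 -17.1  26. ] twist -0.002 pos [0.4962 0.1369 0.2558] yaw -14.52 j7 -0.49 F [1.5 0.7 0.1] t 17.35 w 0.596 g 0.0
```

```bash

python3 -m creep '[[[138,-5,20],0],[[138,-5,20],0],[[138,-5,20],0],[[138,-5,20],0],[[138,-5,20],0]]' | sed -n 2,4p
python3 -m creep '[[[0,0,0],0],[[0,0,0],0]]' | sed -n 2,4p
python3 d.py .5092 .2552 .153 -14.4
```

```text
position: [0.5253, 0.2746, 0.2343]
ee_rot: [0.789, 0.615, -0.001, 0.0]
ft_force: [-0.1, 0.5, 0.1]
position: [0.5264, 0.2684, 0.236]
ee_rot: [0.791, 0.611, 0.0, 0.0]
ft_force: [0.7, -0.5, 0.6]
shift [-17.  -13.3  83. ] twist -0.004 pos [0.5264 0.2684 0.236 ] yaw -14.61 j7 -0.57 F [ 0.7 -0.5  0.6] t 17.9333 w 0.601 g 0.0
```

```bash

python3 -m creep '[[[-17,-13,0],0],[[-17,-13,30],0],[[-17,-13,45],0],[[-17,-13,45],0],[[-17,-13,45],0]]' | sed -n 2,4p
python3 d.py .5092 .2552 .153 -14.4
python3 - <<'E'
from h import *
s=grab('scene'); im=np.ascontiguousarray(s['pixels'])
for u,v in proj(s,[[.5092,.2552,.101]]): cv2.circle(im,(int(u*16),int(v*16)),8,(255,0,255),1,cv2.LINE_AA,4)
s['pixels']=im;save(s,'l1.png',(360,200,500,340),4)
E
```

```text
position: [0.5093, 0.2556, 0.1913]
ee_rot: [0.791, 0.611, -0.0, -0.0]
ft_force: [0.8, 1.3, 0.6]
shift [-0.4  0.1 38.3] twist -0.004 pos [0.5093 0.2556 0.1913] yaw -14.6 j7 -0.56 F [0.8 1.3 0.6] t 18.35 w 0.601 g 0.0
```

View pics/l1.png

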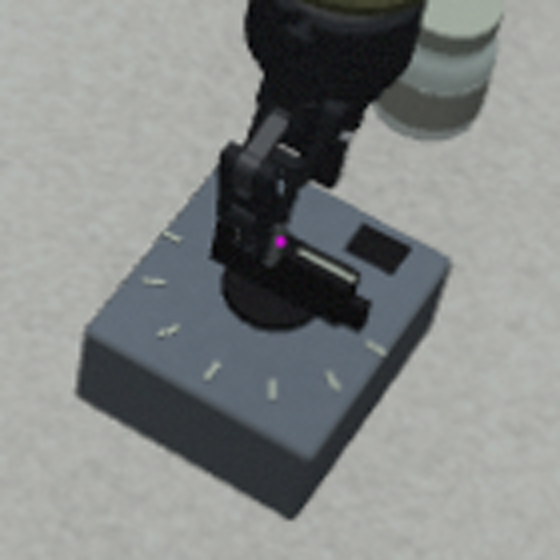

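```bash

python3 -m creep '[[[0,0,20],0],[[0,0,35],0],[[0,0,38],0],[[0,0,38],0],[[0,0,38],0]]' | sed -n 2,4p
python3 -m creep '[[[0,0,0],0],[[0,0,0],0],[[0,0,0],0],[[0,0,0],0],[[0,0,0],0]]' 0 25| sed -n 2,6p
python3 -m creep '[[[0,0,0],0],[[0,0,0],0],[[0,0,0],0]]' | sed -n 2,6p
python3 d.py .5092 .2552 .153 -14.4
```

```text
position: [0.5099, 0.2569, 0.1542]
ee_rot: [0.791, 0.612, 0.001, 0.0]
ft_force: [1.0, -0.1, 0.1]
position: [0.5093, 0.2572, 0.1537]
ee_rot: [0.791, 0.612, 0.0, -0.0]
ft_force: [-4.6, -0.8, 6.6]
grip_width: 0.168
grasp_force: 26.6
position: [0.5093, 0.2573, 0.1537]
ee_rot: [0.791, 0.612, 0.0, -0.0]
ft_force: [-3.2, -0.5, 6.6]
grip_width: 0.168
grasp_force: 26.6
shift [-2.   0.4  0.7] twist -0.001 pos [0.5093 0.2573 0.1537] yaw -14.48 j7 -0.53 F [-3.2 -0.5  6.6] t 19.4833 w 0.168 g 26.6
```

```bash

python3 -m creep '[[[-2,0,0],0],[[-2,0,0],0],[[-2,0,0],0]]' | sed -n 2,4p
python3 -m creep '[[[0,0,0],0],[[0,0,0],0.1],[[0,0,0],0.2],[[0,0,0],0.3],[[0,0,0],0.4]]' - 80 | sed -n 2,6p
python3 d.py .5092 .2552 .153 -104.4
python3 - <<'E'
from workcell import manip; print(manip.get_obs()['torque'].round(2))
E
```

```text
position: [0.5091, 0.2569, 0.1537]
ee_rot: [0.79, 0.613, 0.002, -0.001]
ft_force: [1.0, 5.6, 1.2]
position: [0.5092, 0.2569, 0.1539]
ee_rot: [0.897, 0.442, 0.002, -0.001]
ft_force: [1.1, 4.0, 2.7]
grip_width: 0.155
grasp_force: 79.6
shift [-1.4  1.   0.9] twist 1.166 pos [0.5092 0.2569 0.1539] yaw -37.6 j7 -0.89 F [1.1 4.  2.7] t 20.15 w 0.155 g 79.6
[ 1.13 -0.29  0.09]
```

```bash

python3 -m creep '[[[0,0,0],0.1],[[0,0,0],0.2],[[0,0,0],0.3],[[0,0,0],0.4],[[0,0,0],0.5]]' | sed -n 2,6p
python3 -m creep '[[[0,0,0],0.1],[[0,0,0],0.2],[[0,0,0],0.3],[[0,0,0],0.4],[[0,0,0],0.5]]' | sed -n 2,6p
python3 d.py .5092 .2552 .153 -104.4
```

```text
position: [0.5093, 0.2568, 0.1539]
ee_rot: [0.979, 0.206, 0.001, -0.001]
ft_force: [0.5, 4.6, 2.9]
grip_width: 0.159
grasp_force: 79.7
position: [0.5093, 0.2567, 0.1539]
ee_rot: [0.999, -0.043, 0.001, -0.001]
ft_force: [0.5, 4.7, 3.6]
grip_width: 0.155
grasp_force: 79.7
shift [0.  1.5 0.9] twist 0.166 pos [0.5093 0.2567 0.1539] yaw -94.89 j7 -1.76 F [0.5 4.7 3.6] t 20.9833 w 0.155 g 79.7
```

```bash

python3 -m creep '[[[0,0,0],0.09],[[0,0,0],0.17],[[0,0,0],0.17],[[0,0,0],0.17]]' | sed -n 2,6p
python3 -m creep '[[[0,0,0],0],[[0,0,0],0],[[0,0,0],0],[[0,0,0],0],[[0,0,0],0]]' 0.6 | sed -n 2,6p
python3 -m creep '[[[0,0,-25],0],[[0,0,-60],0],[[0,0,-100],0],[[0,0,-130],0],[[0,0,-130],0]]' | sed -n 2,3p
python3 -m creep '[[[0,-250,0],0],[[0,-250,0],0],[[0,-250,0],0],[[0,-250,0],0],[[0,-250,0],0]]' | sed -n 2,3p
python3 -m creep '[[[0,0,0],0],[[0,0,0],0],[[0,0,0],0],[[0,0,0],0],[[0,0,0],0]]' | sed -n 1,4p
python3 - <<'E'
from h import *
s=grab('scene');save(s,'fin.png');t=grab('top'); save(t,'fint.png')
A=cv2.resize(t['pixels'][205:295,160:250],(400,400),interpolation=cv2.INTER_CUBIC)
B=cv2.resize(s['pixels'][120:350,100:500],(800,460),interpolation=cv2.INTER_CUBIC)
C=cv2.resize(s['pixels'][235:335,375:480],(400,380)); 
cv2.imwrite('pics/f.png',cv2.resize(np.vstack([B,np.hstack([A[:380],C])]),(571,600),interpolation=cv2.INTER_AREA)[:,:,::-1])
E
```

```text
position: [0.5093, 0.2567, 0.1539]
ee_rot: [0.992, -0.125, 0.001, -0.001]
ft_force: [0.7, 3.8, 5.2]
grip_width: 0.153
grasp_force: 80.1
position: [0.5086, 0.2547, 0.1528]
ee_rot: [0.992, -0.126, -0.0, 0.0]
ft_force: [1.1, -0.7, 0.7]
grip_width: 0.599
grasp_force: 0.0
position: [0.5109, 0.2548, 0.2884]
ee_rot: [0.992, -0.126, 0.003, -0.002]
position: [0.5607, 0.4588, 0.2821]
ee_rot: [0.992, -0.126, -0.001, 0.0]
clock: 22.98
position: [0.5609, 0.4554, 0.2834]
ee_rot: [0.992, -0.127, -0.0, -0.0]
ft_force: [0.2, -1.1, 0.5]
```

View pics/f.png

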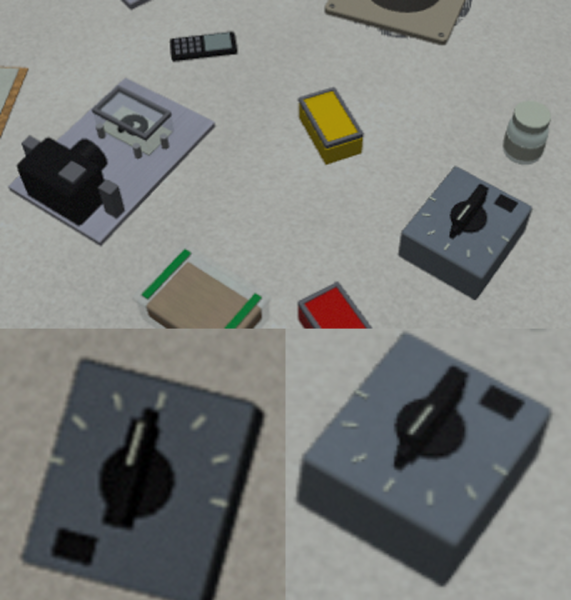

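The selector points at the fourth tick, three clicks from the first. The box rests at the posts, the bystanders have not moved, and the robot is clear of everything.

```bash
python3 -c "from workcell import manip; print(manip.hand_in())"
```

```text
the job is handed in; nothing more can be done
None
```

The job is handed in: the specimen box stands flat against all three posts and released, the selector is three clicks clockwise from its start, and the food box, jar and phone were not touched.

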